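Hold a lens carrier level over the lens checker

TASK

Lift the lens carrier out of its blue cradle, gripping the rail at its balance point so that it comes up level, and bring it over the lens checker. Finish while still holding it there, still and level, with the lens centred about 3 cm above the checker's orange window and the rail in line with the checker's long base: do not put it down or let go. Do not tip the carrier or let it touch the checker, and leave the other things where they are.

Things in the scene. Friction and masses are not known exactly. Their poses are not given: they have to be found in the camera images.
- rail: Lens carrier, 0.55 kg in all: aluminium rail 320 long (x), 16 wide (y), 22 high (z), brass block round it at x -130 to -100 (y +-15, z -4 to 26), lens clamped to it nearer the +x end. Origin: middle of the rail's length, on its underside, 75 above the table at the start; z up. Its ends rest in the cradle's saddles. Grip it across the 16 mm width at its balance point (see lens).
- lens_face (a point): Centre of the lens's downward face, 55 below the rail's underside, on the lens axis. The lens is a grey barrel 44 in diameter under a black holder block on the rail (44 long, 36 wide, z -6 to 28 of the rail, blue dot on top, side screw on +y reaching 30 from the rail's centre line). Axes as the rail's.
- lens (a joint): Where the lens is clamped: its axis is at L = 0.080 m + this value (0 to 0.035 m) from the rail's middle. Clamped fast (15 N to shift); leave it so. The whole carrier balances at rail x = 0.55*L - 0.0135 m, i.e. 31 to 50 mm from the rail's middle towards the lens and 50 to 65 mm short of the lens axis (true within 3 mm). Grip there, within about 10 mm.
- cradle: Blue cradle, fixed: base 340 x 90 x 10 with white end saddles at x = +-150, each 10 thick and 44 wide, floor 75 above the table, side cheeks 12 higher, 2 clear of the rail each side. The carrier lifts straight up. Origin: centre of the underside; x along the cradle as the rail's, z up.
- checker: Lens checker, fixed to the table: white base 300 long (x -255 to +45), 90 wide, 12 high, with a black line along its length, carrying a black round head (radius 36 below, 30 above) 80 high at the origin. Origin: under the window's centre, on the table; x along the base, from the line towards the head; z up.
- window (a point): Centre of the checker's orange round window (32 in diameter, white ring round it), on top of the head, 80 above the table; axes as the checker's.
- flask_low: Bystander: clear culture flask 100 x 75 x 32 with teal cap, lying; another lies on it. Origin: centre of the underside.
- flask_high: Bystander: the flask on top, same size.
- flask_side: Bystander: single flask of the same size.
- objective: Bystander: standing steel microscope objective, 34 in diameter, 45 high. Origin: centre of the underside.
- jar: Bystander: standing amber jar, 48 in diameter, 60 high. Origin: centre of the underside.
- tip_box: Bystander: blue tip box with clear lid, 87 x 122 x 62. Origin: centre of the underside.

How it is judged:
By the outcome, as a careful person would: the job done as asked, in the order asked, and still so for the second after the job is handed in, while the arm keeps its last pose, push and grip.
It also fails if it takes over 38 s, if anything falls off the work surface, if the arm or the gripper's body presses on something with over 40 N, if the wrist force passes 120 N, or if a joint passes its speed limit or range.

ROBOT

A 7-joint arm with a two-finger parallel gripper is mounted at the origin on the work surface. World frame = base frame: x ahead of the robot, y to its left, z up, the work surface at z = 0. Lengths are in m, angles in rad, forces in N, time in s.
With the tool pointing down it reaches from about 0.425 to 0.925 m from the base axis. Payload 6.8 kg.
Tool frame: the origin (TCP) lies at the very end of the fingers, on their centre line; the grasp point (between the pads) lies 19 mm behind it (tcp_to_grasp is the distance from the TCP to the grasp point, in m); z points along the fingers, y is the direction in which the jaws open and shut (so a half turn about z gives the same grasp; the last joint's range is limited). The gripper opens to 85 mm and grips with 20 to 120 N. Pads are 22 mm wide; open, the fingers measure 114 mm over their backs; the gripper's body (76 mm by 85 mm) begins 54 mm behind the grasp point. The pads swing forward as they close: fully open they stand 13 mm farther back than shut.
Start: joints at [-1.443, 0.477, 0.022, 1.555, -0.011, 1.109, -0.083], TCP at [0.158, 0.656, 0.231] pointing down, gripper open.
Joint ranges: [-2.96, 2.96], [-0.34, 2.1], [-1.41, 1.46], [0.24, 2.44], [-1.37, 4.51], [0.17, 1.92], [-2.96, 2.96]. Speed limits (rad/s): [2.39, 2.39, 3.14, 3.14, 3.14, 3.14, 3.14].

INTERFACE

Orientations are given as a unit quaternion [w, x, y, z].
In Python, from station import * gives the robot as it stands.
- The arm moves only by the tool apply_moves, never from a script. Its argument "increments" is one flat list of numbers, 5 for each row, row after row: the finger opening in mm, from 0 to 85.4, then the shift along the tool's x, y, z in mm, then the turn about the tool's z in degrees. In form: [claw, tx, ty, tz, roll, claw, tx, ty, tz, roll, ...]. A call has 1 to 12 rows; each row shifts and turns the pose as measured when the row begins, along the tool's axes as they then stand; what a row does not reach is not made up. A row lasts 1/8 s, in which the tool goes at most 62.5 mm and 10.7 degrees, less where a joint would pass 70% of its speed; a pose out of reach is approached as far as the arm can. A call with a gripper value outside its range is refused whole. The fingers move at their own pace and stop on an object; "squeeze" is the grip in N (left out, the last holds). Time passes only in rows, so rows that do not move let the fingers close. It gives the time, the measured TCP pose, the force and the opening at its end, in the units of the state.
- get_obs(): the state, without advancing time (a new reading comes with each control period).
- read_camera(name): name is "scene" or "top" or "wrist"; returns (picture, depth): 480x640x3 uint8, blue, green, red; 480x640 float32, m along the optical axis (not along the pixel's ray), 0 where there is no reading.
- get_calibration(name): a dict with "mtx" (3x3 intrinsics, pixels), "camera_from_world" (4x4, takes a point from world to camera coordinates); the wrist camera has in their place "T_tool_cam" (4x4, takes a point from camera to tool coordinates, whose origin is the TCP and whose axes are the flange's). Camera axes: x right, y down, z forward; pixel columns grow to the right and rows downward; lengths in m; the calibration is good to about 2 mm. A picture is of the moment at which its call begins: read the wrist's pose just before it. get_calibration takes no time and is no camera call.
- hand_in(): hands the job in, once; it reports no verdict.
Trained networks look in the newest picture that a camera, given by its name, has taken for a name from the list of things; names that differ only in an ending like _2 or _b are one class to them, and where a whole thing is asked for, a point or a joint stands for the part that bears it (a point fixed in the world has none). Each returns a list of dicts, best first, with "p" (0 to 1); they miss things now and then, are a little off and sometimes report something else, mostly with a low value. They report only what shows in the picture. A call takes as long as a camera call.
- outline_of(camera, thing): "pixels" (480x640 bool, what is visible of it) and "extent" ([centre column, centre row, width, height] in pixels, round what is visible of it).
The state is a dict: "t": time; "q": joint angles; "joint_vel": joint speeds; "joint_torque": joint torques, N m; "eef_pos": TCP position; "tool_rot": TCP orientation; "contact_force": force on the tool from outside, world axes, zero at the start; "torque": the same for the moment, N m; "gripper_width": opening from 0.0 (shut) to 1.0 (fully open).
Only numpy, scipy, OpenCV 4.12 (cv2) and the standard library are available. Lean on these libraries where they do the work, as an engineer would, in place of code of your own. Each camera call takes 0.05 s, during which the arm holds its last target.

## Working session

There is one attempt and no reset: what is moved stays moved. The work goes in short steps, Python scripts to look and compute and a tool call to move; the robot and the scene stay as the last step left them, time stands still between calls to the robot, and variables do not carry over. Pictures are saved under pics/ and viewed, and the job is handed in when it is done.

Besides the shell and the picture viewer there is one more tool, called after ">>>" as name(argument=value, ...) on one line, values as JSON. apply_moves: Moves the arm, as the interface text tells. Its arguments: {"type":"object","properties":{"increments":{"type":"array"},"squeeze":{"type":"number"}},"required":["increments"]}

```bash
ls; mkdir -p pics; python3 - <<'E'
from station import *
import cv2,numpy as np
print(get_obs())
for n in("scene","top","wrist"):
    p,d=read_camera(n); cv2.imwrite(f"pics/{n}0.png",p); np.save(f"pics/{n}0.npy",d)
    c=get_calibration(n); print(n,{k:np.round(np.array(v),4).tolist() for k,v in c.items()})
E
```

```text
pics
{'t': 0.0, 'q': array([-1.44310849,  0.47778144,  0.02234516,  1.55646788, -0.01149722,
        1.10927117, -0.08312186]), 'joint_vel': array([ 2.07132393e-05, -1.59363910e-03, -1.54593619e-04, -1.08091723e-03,
       -1.06904925e-03,  5.56547489e-04, -9.80843811e-04]), 'joint_torque': array([ 1.09089822e-04, -5.96446252e+01,  1.60771362e+00, -2.81198019e+01,
        1.23279059e-02,  9.53895069e-03, -8.44417144e-06]), 'eef_pos': array([0.15756668, 0.65574396, 0.23033138]), 'tool_rot': array([-3.68713632e-05,  1.17622946e-01,  9.93057920e-01, -8.99030156e-04]), 'contact_force': array([0.16086326, 0.26905219, 0.34918168]), 'torque': array([ 0.02093194, -0.01394429, -0.02267843]), 'gripper_width': 1.0019793999585755}
scene {'mtx': [[438.5299, 0.0, 315.6192], [0.0, 438.5299, 240.59], [0.0, 0.0, 1.0]], 'camera_from_world': [[-0.1449, 0.9894, -0.0021, 0.1269], [0.6396, 0.0921, -0.7632, -0.3434], [-0.755, -0.1119, -0.6461, 1.6952], [0.0, 0.0, 0.0, 1.0]]}
top {'mtx': [[487.1772, 0.0, 319.2569], [0.0, 487.1772, 239.7335], [0.0, 0.0, 1.0]], 'camera_from_world': [[-0.0195, -0.9998, -0.0102, -0.0063], [-0.9829, 0.021, -0.1827, 0.6309], [0.1829, 0.0065, -0.9831, 1.2455], [0.0, 0.0, 0.0, 1.0]]}
wrist {'mtx': [[408.1147, 0.0, 323.1759], [0.0, 408.1147, 242.9079], [0.0, 0.0, 1.0]], 'T_tool_cam': [[-0.0006, -0.9635, -0.2676, 0.0686], [1.0, -0.0004, -0.0009, 0.0], [0.0007, -0.2676, 0.9635, -0.1423], [0.0, 0.0, 0.0, 1.0]]}
```

View pics/scene0.png

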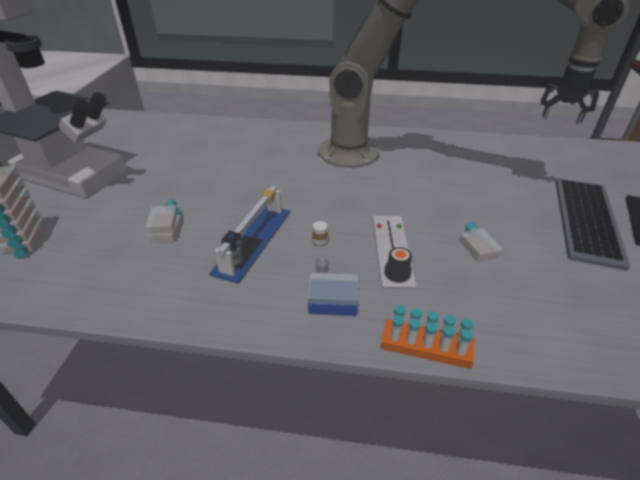

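View pics/top0.png

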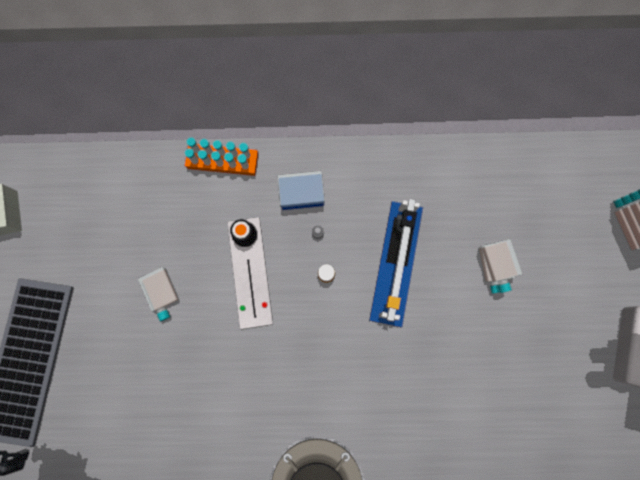

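View pics/wrist0.png

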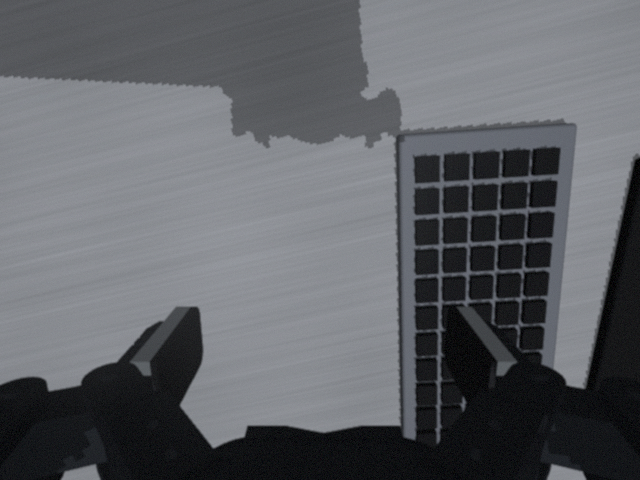

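```bash
cat > h.py <<'E'
from station import *
import cv2,numpy as np
from scipy.spatial.transform import Rotation as R
def Tw(n,obs=None):
    c=get_calibration(n)
    if n!="wrist": return np.array(c["mtx"]),np.linalg.inv(np.array(c["camera_from_world"]))
    T=np.eye(4); q=obs["tool_rot"]; T[:3,:3]=R.from_quat([q[1],q[2],q[3],q[0]]).as_matrix(); T[:3,3]=obs["eef_pos"]
    return np.array(c["mtx"]),T@np.array(c["T_tool_cam"])
def cloud(d,K,T):
    v,u=np.mgrid[:480,:640]; X=np.stack([(u-K[0,2])*d/K[0,0],(v-K[1,2])*d/K[1,1],d],-1)
    P=X@T[:3,:3].T+T[:3,3]; P[d<=0]=np.nan; return P
def onz(u,v,z,K,T):
    r=T[:3,:3]@np.array([(u-K[0,2])/K[0,0],(v-K[1,2])/K[1,1],1]); s=(z-T[2,3])/r[2]; return T[:3,3]+s*r
E
python3 - <<'E'
from h import *
p,d=read_camera("top"); K,T=Tw("top"); P=cloud(d,K,T)
np.save("pics/topP.npy",P)
for n in["rail","lens","cradle","checker","window","jar","objective","tip_box"]:
    for r in outline_of("top",n)[:2]:
        m=r["pixels"]; Q=P[m]; 
        print(n,round(r["p"],2),np.round(r["extent"],1),m.sum(),np.round(np.nanmedian(Q,0),3),np.round(np.nanpercentile(Q,[3,97],axis=0),3).tolist())
        cv2.imwrite(f"pics/m_{n}.png",m*255) if r is not None else 0
# window by colour
b,g,r=[p[...,i].astype(int) for i in range(3)]
m=(r>150)&(b<90)&(g<140); n,l,s,c=cv2.connectedComponentsWithStats(m.astype(np.uint8))
for i in range(1,n):
    if s[i,4]>15: print("orange",s[i],c[i],np.nanmedian(P[l==i],0),onz(*c[i],.08,K,T))
cv2.imwrite("pics/z1.png",cv2.resize(p[185:335,215:435],None,fx=3.6,fy=3.6,interpolation=cv2.INTER_CUBIC))
E
```

```text
rail 0.58 [400.4 259.1  30.7 120.6] 1269 [ 0.594 -0.233  0.098] [[0.427, -0.268, 0.011], [0.716, -0.191, 0.105]]
lens 0.86 [405.2 219.6  19.4  22.5] 301 [ 0.675 -0.247  0.102] [[0.656, -0.27, 0.047], [0.697, -0.227, 0.107]]
lens 0.34 [250.7 273.5  51.7 110.4] 3700 [0.55  0.172 0.013] [[0.413, 0.123, 0.004], [0.687, 0.223, 0.082]]
cradle 0.73 [395.1 263.6  50.3 126.9] 2764 [ 0.559 -0.221  0.011] [[0.414, -0.294, 0.005], [0.723, -0.165, 0.085]]
checker 0.82 [249.1 272.2  48.  109.1] 3543 [0.551 0.172 0.013] [[0.415, 0.124, 0.007], [0.685, 0.22, 0.083]]
window 0.78 [251.7 272.   46.9 111.7] 3606 [0.552 0.172 0.013] [[0.415, 0.124, 0.007], [0.687, 0.221, 0.083]]
window 0.49 [490.1 271.9  18.8  47. ] 267 [ 0.532 -0.468  0.027] [[0.486, -0.492, 0.004], [0.594, -0.46, 0.037]]
jar 0.69 [325.  272.8  13.8  20.6] 261 [ 0.54  -0.035  0.059] [[0.522, -0.055, 0.023], [0.561, -0.016, 0.065]]
jar 0.44 [399.4 258.2  30.5 119.7] 1239 [ 0.586 -0.232  0.098] [[0.428, -0.269, 0.011], [0.715, -0.191, 0.105]]
objective 0.74 [394.  262.2  49.7 131.8] 3055 [ 0.562 -0.223  0.011] [[0.413, -0.295, 0.004], [0.
[... 1260 characters left out ...]
     164.21428571] [0.85883667 0.27676954 0.03072094] [0.84116826 0.2656584  0.08      ]
orange [222 160   8  11  63] [225.22222222 165.47619048] [0.85284736 0.24210853 0.030786  ] [0.83679897 0.23168324 0.08      ]
orange [234 160  11  12  67] [237.98507463 166.7761194 ] [0.8484502  0.20581259 0.03134575] [0.83231038 0.19697023 0.08      ]
orange [236 225  10  10  85] [240.44705882 229.36470588] [0.65908942 0.18849338 0.08130228] [0.65886869 0.18853576 0.08      ]
orange [262 303   5   4  16] [264.  304.5] [0.46367459 0.1335352  0.01877121] [0.46031212 0.1259274  0.08      ][ WARN:0@2.338] global loadsave.cpp:1063 imwrite_ Unsupported depth image for selected encoder is fallbacked to CV_8U.
```

View pics/z1.png

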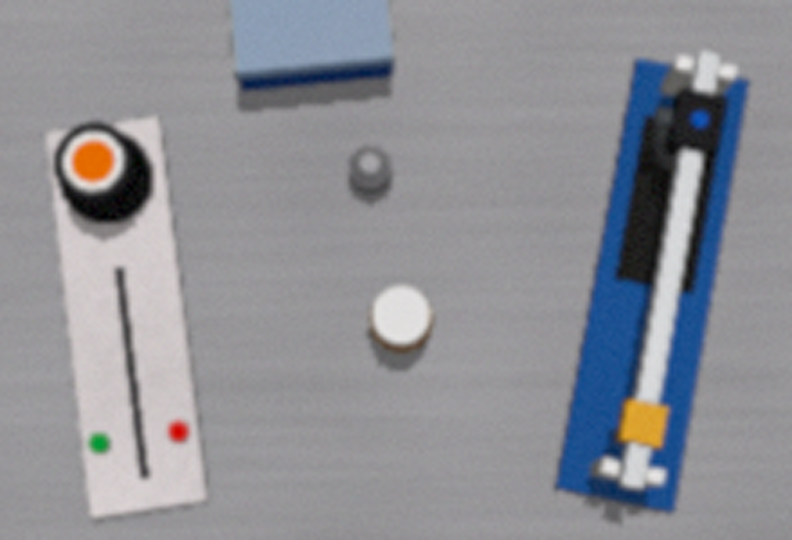

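```bash
python3 - <<'E'
from h import *
p=cv2.imread("pics/top0.png"); P=np.load("pics/topP.npy"); K,T=Tw("top")
b,g,r=[p[...,i].astype(int) for i in range(3)]
v,u=np.mgrid[:480,:640]
# rail white pixels between holder and brass
m=(b>150)&(g>150)&(r>150)&(v>230)&(v<294)&(u>375)&(u<425)
pts=np.array([onz(x,y,.097,K,T)[:2] for y,x in zip(*np.nonzero(m))])
def fit(pts):
    vx,vy,x,y=cv2.fitLine(pts.astype(np.float32),cv2.DIST_HUBER,0,.01,.01).ravel(); 
    if vx<0: vx,vy=-vx,-vy
    return np.array([vx,vy]),np.array([x,y])
dr,cr=fit(pts); print("rail",dr,cr,np.degrees(np.arctan2(dr[1],dr[0])),len(pts), "median z",np.nanmedian(P[m][:,2]))
def blob(m,z):
    c=np.argwhere(m).mean(0); return c[::-1],onz(c[1],c[0],z,K,T)
R1=(u>375)&(u<425)&(v>195)&(v<330)
blue=R1&(b>140)&(b>g+60)&(b>r+90)&(v<228)&(u>400)&(u<416)&(v>210)
cb,wb=blob(blue,.103); print("dot",blue.sum(),cb,wb)
br=R1&(r>160)&(b<100)&(g>100); cbr,wbr=blob(br,.101); print("brass",br.sum(),cbr,wbr)
sb=(wb[:2]-cr)@dr; sr=(wbr[:2]-cr)@dr; print("L est from brass:", sb-sr-.115)
white=R1&(b>150)&(g>150)&(r>150)
q=np.array([onz(x,y,.097,K,T)[:2] for y,x in zip(*np.nonzero(white))])-cr
s=q@dr; n=q@np.array([-dr[1],dr[0]]); k=abs(n)<.006; print("rail ends rel",s[k].min(),s[k].max(),"mid",(s[k].min()+s[k].max())/2,"from brass",sr+.115,"dot",sb)
# checker line
ml=(b<70)&(g<70)&(r<70)&(v>262)&(v<320)&(u>240)&(u<265)
pl=np.array([onz(x,y,.012,K,T)[:2] for y,x in zip(*np.nonzero(ml))]); dc,cc=fit(pl); print("chk line",len(pl),np.degrees(np.arctan2(dc[1],dc[0])))
w=np.array([.6589,.1885]); print("window off line",(w-cc)@np.array([-dc[1],dc[0]]))
mb=(b>140)&(g>140)&(r>140)&(u>222)&(u<275)&(v>212)&(v<332)
rect=cv2.minAreaRect(np.array([onz(x,y,.012,K,T)[:2]*1000 for y,x in zip(*np.nonzero(mb))],np.float32)); print(rect)
o=get_obs(); q=o["tool_rot"]; print(R.from_quat([q[1],q[2],q[3],q[0]]).as_matrix().round(4))
E
```

```text
rail [ 0.9769049  -0.21367441] [ 0.567896   -0.22861573] -12.3377695 481 median z 0.09692034842577024
dot 11 [408.90909091 217.63636364] [ 0.6756657  -0.25359845  0.103     ]
brass 123 [393.48780488 302.2195122 ] [ 0.45834356 -0.20354398  0.101     ]
L est from brass: 0.10799842612781167
rail ends rel -0.1790008644091596 0.17196726580018998 mid -0.0035167993044848134 from brass 0.002620481918322537 dot 0.11061890804613422
chk line 2 0.36426505
window off line 0.01780642489883099
((557.0742797851562, 178.5012969970703), (143.25018310546875, 327.9801025390625), 89.85672760009766)
[[-9.723e-01  2.337e-01 -0.000e+00]
 [ 2.337e-01  9.723e-01  1.000e-04]
 [ 1.000e-04  1.000e-04 -1.000e+00]]
```

>>> apply_moves(increments=[85,-45,-25,-7,0,85,-45,-25,-7,0,85,-45,-25,-7,0,85,-45,-25,-7,0,85,-45,-25,-7,0,85,-45,-25,-7,0,85,-28,-44,0,0,85,-28,-44,0,0,85,-28,-44,0,0,85,-28,-44,0,0,85,-28,-44,0,0,85,-28,-44,0,0])

```text
t: 2.1
eef_pos: [0.4969, 0.1415, 0.2748]
tool_rot: [0.001, 0.113, 0.994, 0.003]
contact_force: [0.1, 0.3, -0.6]
gripper_width: 0.99
```

```bash
python3 - <<'E'
from h import *
o=get_obs(); p,d=read_camera("wrist"); cv2.imwrite("pics/w1.png",p); np.savez("pics/w1.npz",d=d,q=o["tool_rot"],e=o["eef_pos"],v=o["joint_vel"])
print(o["joint_vel"].round(3),o["eef_pos"])
E
```

```text
[ 0.573  0.009  0.308  0.003 -0.065 -0.006  0.898] [0.49686839 0.14146719 0.27480543]
```

View pics/w1.png

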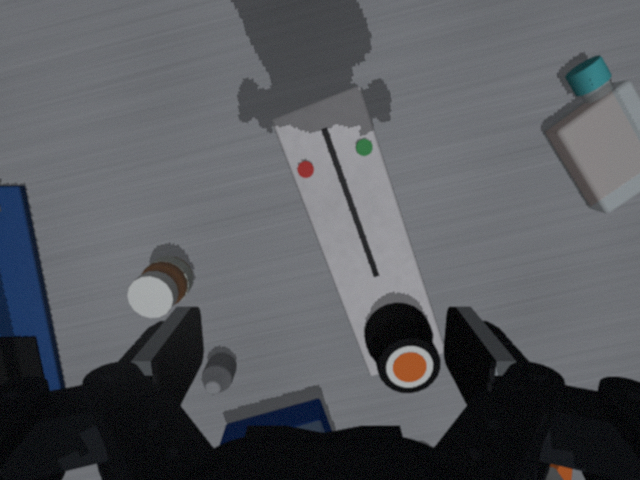

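```bash
cat >> h.py <<'E'
def fit(pts):
    vx,vy,x,y=cv2.fitLine(np.asarray(pts,np.float32),cv2.DIST_HUBER,0,.0005,.0005).ravel()
    if vx<0: vx,vy=-vx,-vy
    return np.array([vx,vy]),np.array([x,y])
def ang(d): return np.degrees(np.arctan2(d[1],d[0]))
E
python3 - <<'E'
from h import *
p=cv2.imread("pics/w1.png"); z=np.load("pics/w1.npz"); K,T=Tw("wrist",dict(tool_rot=z["q"],eef_pos=z["e"]))
b,g,r=[p[...,i].astype(int) for i in range(3)]; v,u=np.mgrid[:480,:640]
o=(r>150)&(b<90)&(u>370)&(u<445)&(v>330)&(v<400)
(cx,cy),_,_=cv2.fitEllipse(cv2.convexHull(np.argwhere(o)[:,::-1].astype(np.float32)))
print("window",(cx,cy),onz(cx,cy,.08,K,T), np.nanmedian(cloud(z["d"],K,T)[o],0))
m=(b<80)&(g<80)&(r<80)&(u>318)&(u<385)&(v>135)&(v<275)&(abs(u-(325+(v-130)*51/145))<10)
dc,cc=fit([onz(x,y,.012,K,T)[:2] for y,x in zip(*np.nonzero(m))]); w=onz(cx,cy,.08,K,T)[:2]
print("line",m.sum(),ang(dc),"win off",(w-cc)@[-dc[1],dc[0]])
# base edges via mask of white
mb=((b>135)&(g>135)&(r>135)&(u>275)&(u<445)&(v>140)&(v<290)&(abs(u-(325+(v-130)*51/145))<60)).astype(np.uint8)
L=[];Rr=[]
for y in range(150,285,2):
    x=np.nonzero(mb[y])[0]
    if len(x)>20: L.append(onz(x.min(),y,.012,K,T)[:2]);Rr.append(onz(x.max(),y,.012,K,T)[:2])
for e in(L,Rr): de,ce=fit(e); print("edge",ang(de),"win off",(w-ce)@[-de[1],de[0]])
o=get_obs();print(o["t"],o["eef_pos"],o["joint_vel"].round(3)); q=o["tool_rot"]; M=R.from_quat([q[1],q[2],q[3],q[0]]).as_matrix(); print(M.round(4), 1000*M.T@(np.array([.615,-.240,.27])-o["eef_pos"]))
E
```

```text
window (409.2509460449219, 366.6610412597656) [0.65776198 0.18819031 0.08      ] [0.65723987 0.18813166 0.08066738]
line 736 7.3060565 win off 6.298022645605879e-05
edge 7.1649013 win off 0.042823966139298966
edge 7.2884603 win off -0.04245027210192969
2.15 [0.49909876 0.13295337 0.27505851] [-0.032 -0.003 -0.009  0.001  0.017  0.007 -0.165]
[[-0.9721  0.2346  0.005 ]
 [ 0.2346  0.9721  0.0025]
 [-0.0043  0.0036 -1.    ]] [-200.14095957 -335.37184078    4.71433438]
```

>>> apply_moves(increments=[85,-25,-42,0,0,85,-25,-42,0,0,85,-25,-42,0,0,85,-25,-42,0,0,85,-25,-42,0,-1,85,-25,-42,0,0,85,-25,-42,0,0,85,-25,-42,0,0,85,0,0,0,0])

```text
t: 3.28
eef_pos: [0.6218, -0.2511, 0.276]
tool_rot: [0.005, 0.109, 0.994, 0.002]
contact_force: [-0.4, 0.0, -0.1]
gripper_width: 0.998
```

```bash
python3 - <<'E'
from h import *
o=get_obs(); p,d=read_camera("wrist"); cv2.imwrite("pics/w2.png",p); np.savez("pics/w2.npz",d=d,q=o["tool_rot"],e=o["eef_pos"])
print(o["t"],o["joint_vel"].round(3),o["eef_pos"]); q=o["tool_rot"]; print(R.from_quat([q[1],q[2],q[3],q[0]]).as_matrix().round(4))
E
```

```text
3.275 [-0.031 -0.016 -0.05   0.019 -0.018  0.012 -0.008] [ 0.62179468 -0.25106138  0.275956  ]
[[-0.9762  0.2165  0.0095]
 [ 0.2166  0.9763  0.0031]
 [-0.0086  0.0051 -1.    ]]
```

View pics/w2.png

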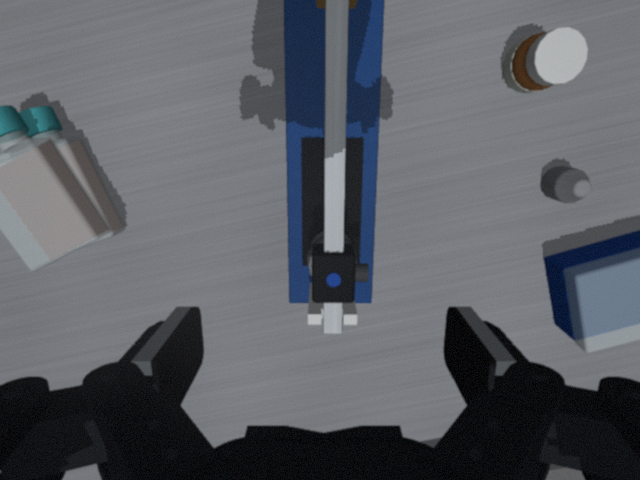

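```bash
python3 - <<'E'
from h import *
p=cv2.imread("pics/w2.png"); z=np.load("pics/w2.npz"); K,T=Tw("wrist",dict(tool_rot=z["q"],eef_pos=z["e"]))
b,g,r=[p[...,i].astype(int) for i in range(3)]; v,u=np.mgrid[:480,:640]
hsv=cv2.cvtColor(p,cv2.COLOR_BGR2HSV)
# rail: low saturation bright band u 318..352
L=[];Rr=[];C=[]
for y in list(range(15,140,3))+list(range(165,245,3)):
    x=[i for i in range(315,360) if hsv[y,i,1]<60 and hsv[y,i,2]>95]
    if len(x)>10: C.append(onz((min(x)+max(x))/2,y,.097,K,T)[:2]); L.append((max(x)-min(x)))
dr,cr=fit(C); print("rail",len(C),ang(dr),np.unique(L))
dot=(b>120)&(b>g+40)&(b>r+60)&(u>320)&(u<345)&(v>268)&(v<295); c=np.argwhere(dot).mean(0); wd=onz(c[1],c[0],.103,K,T)
print("dot",dot.sum(),c[::-1],wd,"perp",(wd[:2]-cr)@[-dr[1],dr[0]])
for y in range(325,340): print(y,p[y,333],end=" ")
print()
P=cloud(z["d"],K,T)
for uu,vv in((335,60),(335,220),(345,295),(325,265)): print(np.round(P[vv,uu],4))
for y in range(242,258): print(y,p[y,333],end=" ")
for y in range(298,306): print(y,p[y,333],end=" ")
print()
for y in range(0,14): print(y,p[y,322],end=" ")
for y in(251,301,331): print(y,(onz(333,y,.097 if y!=301 else .103,K,T)[:2]-wd[:2])@dr)
bz=[(onz(322,y,.101,K,T)[:2]-wd[:2])@dr for y in(5,7,9)]; print("brass edge rel lens",bz)
E
```

```text
rail 69 -12.940062 [19 20 21]
dot 129 [333.11627907 279.54263566] [ 0.67438069 -0.25369317  0.103     ] perp 0.00011589233691937019
325 [180 174 169] 326 [179 174 168] 327 [179 174 167] 328 [182 175 170] 329 [179 175 170] 330 [182 175 172] 331 [179 175 169] 332 [178 171 166] 333 [159 154 148] 334 [137 132 131] 335 [130 126 123] 336 [126 121 119] 337 [130 126 122] 338 [129 125 120] 339 [124 118 116] 
[ 0.511  -0.217   0.0975]
[ 0.6274 -0.2418  0.0955]
[ 0.6901 -0.2469  0.1028]
[ 0.6606 -0.2575  0.103 ]
242 [175 170 165] 243 [175 169 164] 244 [173 168 163] 245 [177 172 165] 246 [172 168 162] 247 [176 170 165] 248 [175 170 164] 249 [175 171 165] 250 [169 164 159] 251 [135 131 127] 252 [81 77 75] 253 [32 30 29] 254 [31 26 22] 255 [33 33 29] 256 [37 30 30] 257 [31 28 25] 298 [39 37 37] 299 [29 28 27] 300 [37 33 33] 301 [46 42 42] 302 [95 92 89] 303 [148 144 138] 304 [174 168 161] 305 [175 170 164] 
0 [29 50 60] 1 [28 48 61] 2 [33 49 62] 3 [34 51 63] 4 [27 47 59] 5 [24 46 59] 6 [27 48 59] 7 [37 49 58] 8 [53 38 40] 9 [70 44 27] 10 [68 36 16] 11 [71 41 23] 12 [74 46 28] 13 [70 43 25] 251 -0.022736513538120152
301 0.01916206618075764
331 0.05020101826809469
brass edge rel lens [np.float64(-0.2018929084506045), np.float64(-0.2006589075735001), np.float64(-0.19942192605386724)]
```

>>> apply_moves(increments=[60,4,3,10,0.4,60,4,3,30,0,60,4,2.5,30,0,60,0,0,30,0,60,0,0,30,0,60,0,0,20,0,60,0,0,0,0])

```text
t: 4.2
eef_pos: [0.612, -0.2191, 0.1189]
tool_rot: [0.003, 0.104, 0.995, 0.007]
contact_force: [0.1, -0.2, 1.1]
gripper_width: 0.7
```

```bash
cat >> h.py <<'E'
def st(t=None):
    o=get_obs(); q=o["tool_rot"]; M=R.from_quat([q[1],q[2],q[3],q[0]]).as_matrix()
    print("t",round(o["t"],3),"pos",o["eef_pos"].round(4),"toolx",round(ang(M[:2,0]),2),"zaxis",M[:,2].round(4),"F",o["contact_force"].round(1),"T",o["torque"].round(2),"w",round(o["gripper_width"],3))
    if t is not None: print("need tool mm",(1000*M.T@(np.array(t)-o["eef_pos"])).round(1))
    return o,M
E
python3 - <<'E'
from h import *
st([.6140,-.2398,.067])
E
```

```text
t 4.2 pos [ 0.612  -0.2191  0.1189] toolx 168.06 zaxis [ 0.0076  0.0138 -0.9999] F [ 0.1 -0.2  1.1] T [ 0.03  0.   -0.02] w 0.7
need tool mm [ -6.  -20.7  51.6]
```

>>> apply_moves(increments=[60,-3,-10,0,0,60,0,0,0,0])

```text
t: 4.45
eef_pos: [0.6137, -0.229, 0.1205]
tool_rot: [0.004, 0.103, 0.995, 0.007]
contact_force: [0.8, -0.1, 0.4]
gripper_width: 0.702
```

```bash
python3 - <<'E'
from h import *
st([.6140,-.2398,.067])
E
```

```text
t 4.45 pos [ 0.6137 -0.229   0.1205] toolx 168.16 zaxis [ 0.0097  0.0136 -0.9999] F [ 0.8 -0.1  0.4] T [-0.06 -0.04 -0.02] w 0.702
need tool mm [ -2.2 -11.3  53.3]
```

>>> apply_moves(increments=[60,-2,-11,0,1,60,0,0,0,0])

```text
t: 4.7
eef_pos: [0.6141, -0.2418, 0.1218]
tool_rot: [0.005, 0.113, 0.994, 0.007]
contact_force: [0.6, 0.2, -0.9]
gripper_width: 0.705
```

```bash
python3 - <<'E'
from h import *
st([.6140,-.2398,.067])
o=get_obs(); p,d=read_camera("wrist"); cv2.imwrite("pics/w3.png",p); np.savez("pics/w3.npz",d=d,q=o["tool_rot"],e=o["eef_pos"])
E
```

```text
t 4.7 pos [ 0.6141 -0.2418  0.1218] toolx 167.04 zaxis [ 0.0122  0.0127 -0.9998] F [ 0.6  0.2 -0.9] T [-0.03 -0.    0.01] w 0.705
need tool mm [ 1.   1.1 54.9]
```

View pics/w3.png

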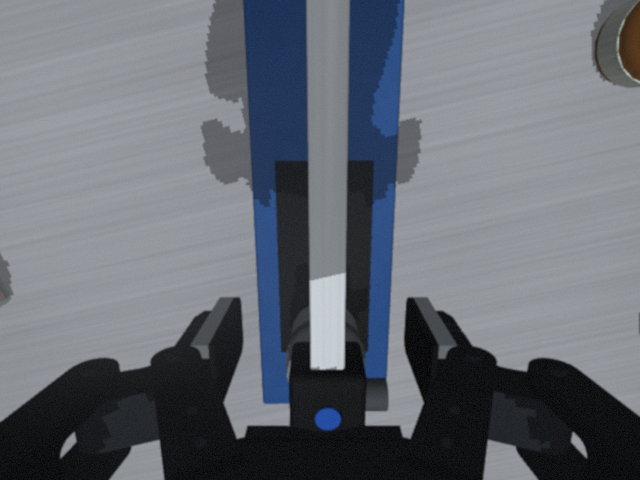

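>>> apply_moves(increments=[60,0.5,0.5,28,0,60,0.5,0.5,26,0])

```text
t: 5.0
eef_pos: [0.6166, -0.2395, 0.0694]
tool_rot: [0.008, 0.112, 0.994, 0.007]
contact_force: [0.9, -0.4, 0.3]
gripper_width: 0.703
```

```bash
python3 - <<'E'
from h import *
st([.6140,-.2398,.067])
E
```

```text
t 5.0 pos [ 0.6166 -0.2395  0.0694] toolx 167.1 zaxis [ 0.018   0.0124 -0.9998] F [ 0.9 -0.4  0.3] T [-0.01  0.02  0.06] w 0.703
need tool mm [ 2.5 -0.9  2.3]
```

>>> apply_moves(increments=[10,2,-1,3,0,10,0,0,0,0,10,0,0,0,0], squeeze=70)

```text
t: 5.38
eef_pos: [0.6137, -0.2396, 0.066]
tool_rot: [0.007, 0.112, 0.994, 0.008]
contact_force: [-0.9, -0.1, -5.8]
gripper_width: 0.178
```

```bash
python3 - <<'E'
from h import *
st([.6140,-.2398,.067])
E
```

```text
t 5.375 pos [ 0.6137 -0.2396  0.066 ] toolx 167.1 zaxis [ 0.0159  0.0133 -0.9998] F [-0.9 -0.1 -5.8] T [-0.05  0.11 -0.  ] w 0.178
need tool mm [-0.4 -0.1 -1. ]
```

>>> apply_moves(increments=[10,0,0,-10,0,10,-0.3,0.3,-20,0])

```text
t: 5.62
eef_pos: [0.6119, -0.2389, 0.096]
tool_rot: [0.005, 0.112, 0.994, 0.008]
contact_force: [-0.4, 0.0, -5.2]
gripper_width: 0.173
```

```bash
python3 - <<'E'
from h import *
st([.6140,-.2398,.19])
p,d=read_camera("scene"); cv2.imwrite("pics/s4.png",cv2.resize(p[150:310,130:450],None,fx=2.5,fy=2.5,interpolation=cv2.INTER_CUBIC))
E
```

```text
t 5.625 pos [ 0.6119 -0.2389  0.096 ] toolx 167.11 zaxis [ 0.0118  0.0147 -0.9998] F [-0.4  0.  -5.2] T [-0.04 -0.01 -0.02] w 0.173
need tool mm [ -3.1   1.2 -94. ]
```

View pics/s4.png

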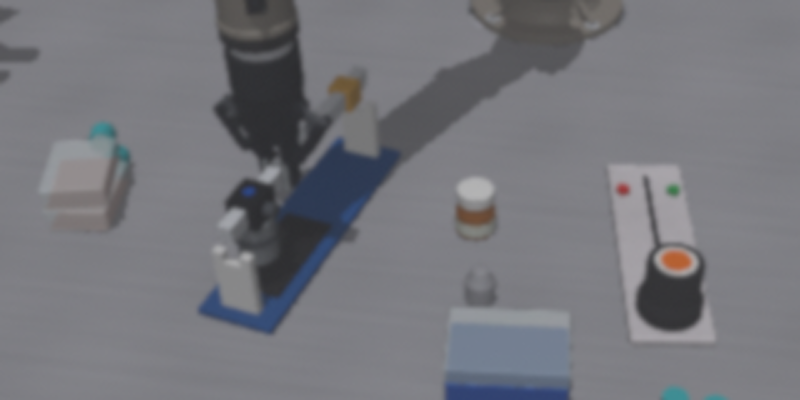

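>>> apply_moves(increments=[10,-1,0.5,-32,0,10,-1,0.5,-32,0,10,-1,0.5,-31,0])

```text
t: 6.05
eef_pos: [0.6144, -0.2399, 0.1982]
tool_rot: [0.007, 0.112, 0.994, 0.008]
contact_force: [-0.3, -0.4, -5.3]
gripper_width: 0.176
```

```bash
python3 - <<'E'
from h import *
dc=np.array([np.cos(np.radians(7.27)),np.sin(np.radians(7.27))]); g=np.array([.658,.1883])-.062*dc; print(g)
st([*g,.19])
E
```

```text
[0.59649843 0.1804542 ]
t 6.05 pos [ 0.6144 -0.2399  0.1982] toolx 167.09 zaxis [ 0.0154  0.0139 -0.9998] F [-0.3 -0.4 -5.3] T [-0.02  0.03 -0.01] w 0.176
need tool mm [111.5 405.5  13.7]
```

>>> apply_moves(increments=[10,5,20,0,0,10,10,35,0,0,10,13,45,0,0,10,13,45,0,0,10,13,45,0,0,10,10,35,0,-1,10,5,20,0,-1])

```text
t: 6.92
eef_pos: [0.5981, 0.0266, 0.2012]
tool_rot: [0.008, 0.094, 0.995, 0.008]
contact_force: [0.4, -0.5, -4.9]
gripper_width: 0.177
```

```bash
python3 - <<'E'
from h import *
st([.5965,.1805,.19])
E
```

```text
t 6.925 pos [0.5981 0.0266 0.2012] toolx 169.17 zaxis [ 0.0165  0.0144 -0.9998] F [ 0.4 -0.5 -4.9] T [-0.    0.03  0.02] w 0.177
need tool mm [ 30.6 150.6  13.4]
```

>>> apply_moves(increments=[10,5.5,30,0,-3,10,4.5,35,0,-4,10,2,35,0,-4,10,0,30,0,-4,10,-1,15,0,-3,10,0,0,0,0])

```text
t: 7.68
eef_pos: [0.5961, 0.1792, 0.2013]
tool_rot: [0.007, -0.071, 0.997, 0.006]
contact_force: [-0.2, -0.5, -5.3]
gripper_width: 0.175
```

```bash
python3 - <<'E'
from h import *
o,M=st([.5965,.1805,.19])
for n in("scene","wrist","top"):
    p,d=read_camera(n); cv2.imwrite(f"pics/{n}5.png",p); np.savez(f"pics/{n}5.npz",d=d,q=o["tool_rot"],e=o["eef_pos"])
p=cv2.imread("pics/scene5.png");cv2.imwrite("pics/s5z.png",cv2.resize(p[150:310,240:560],None,fx=2.5,fy=2.5,interpolation=cv2.INTER_CUBIC))
E
```

```text
t 7.675 pos [0.5961 0.1792 0.2013] toolx -171.9 zaxis [ 0.0138  0.0125 -0.9998] F [-0.2 -0.5 -5.3] T [-0.05  0.01 -0.01] w 0.175
need tool mm [-0.4  1.1 11.3]
```

View pics/s5z.png

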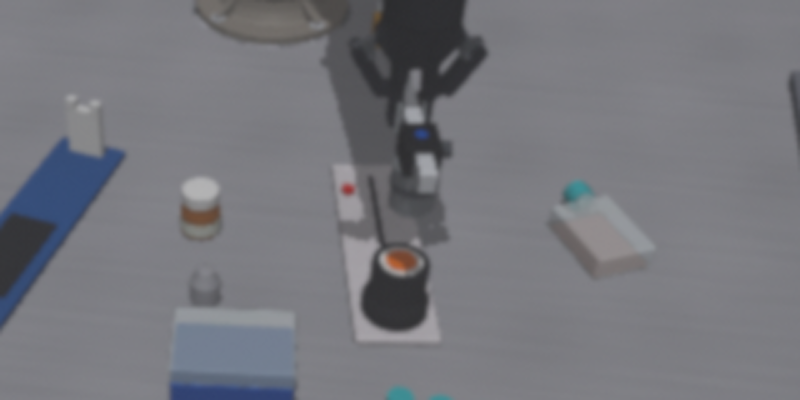

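View pics/wrist5.png

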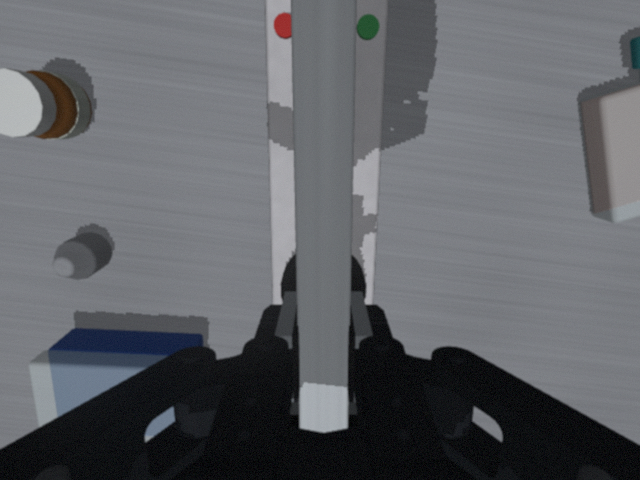

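View pics/top5.png

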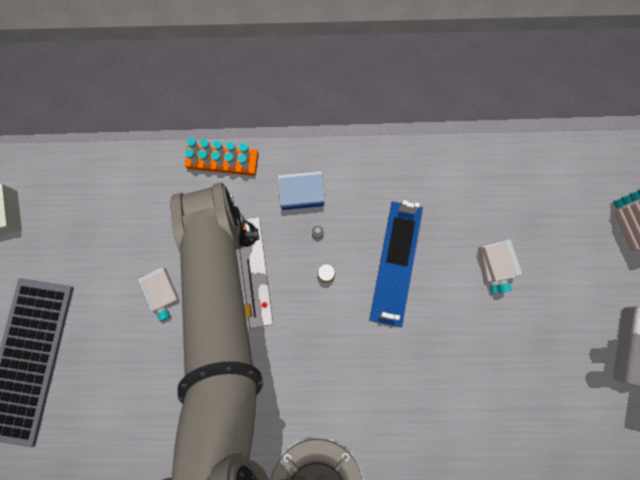

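```bash
cat > meas.py <<'E'
from h import *
def railw(f):
    p=cv2.imread(f"pics/{f}.png"); z=np.load(f"pics/{f}.npz"); K,T=Tw("wrist",dict(tool_rot=z["q"],eef_pos=z["e"])); P=cloud(z["d"],K,T)
    sub=P[5:375:3,300:352:2].reshape(-1,3); zt=z["e"][2]-.067+.097
    k=np.abs(sub[:,2]-zt)<.025; Q=sub[k]; d,c=fit(Q[:,:2]); s=(Q[:,:2]-c)@d
    a=np.polyfit(s,Q[:,2],1); print("depth rail: ang",ang(d),"tilt deg",np.degrees(np.arctan(a[0])),"z at grip",np.polyval(a,(z["e"][:2]-c)@d),"expect",zt,"s",s.min(),s.max())
    g=cv2.cvtColor(p,cv2.COLOR_BGR2GRAY).astype(float); E=[];W=[]
    gx=cv2.Sobel(g,cv2.CV_64F,1,0,ksize=3); 
    for y in list(range(45,100,3))+list(range(160,240,3)):
        l=280+np.argmin(gx[y,280:310]); r=338+np.argmax(gx[y,338:366])
        A,B=[onz(x,y,zt,K,T)[:2] for x in(l,r)]; E.append((A+B)/2); W.append(np.linalg.norm(A-B))
    d2,c2=fit(E); n=[-d2[1],d2[0]]; print("edge rail ang",ang(d2),"width",np.median(W),"window off rail line",(np.array([.658,.1883])-c2)@n,"tcp off",(z["e"][:2]-c2)@n)
def lens(f):
    p=cv2.imread(f"pics/{f}.png"); z=np.load(f"pics/{f}.npz"); K,T=Tw("scene"); P=cloud(z["d"],K,T)
    b,g,r=[p[...,i].astype(int) for i in range(3)]; v,u=np.mgrid[:480,:640]
    m=(b>g+25)&(b>r+40)&(u>385)&(u<430)&(v>190)&(v<225); c=np.argwhere(m).mean(0); print("dot px",m.sum(),c[::-1],"on z",onz(c[1],c[0],z["e"][2]+.036,K,T),"depth",np.nanmedian(P[m],0))
if __name__=="__main__":
    import sys; railw("wrist"+sys.argv[1]); lens("scene"+sys.argv[1])
E
python3 meas.py 5
# calibrate the scene dot with initial pose
python3 - <<'E'
from h import *
p=cv2.imread("pics/scene0.png");K,T=Tw("scene")
b,g,r=[p[...,i].astype(int) for i in range(3)]; v,u=np.mgrid[:480,:640]
m=(b>g+25)&(b>r+40)&(u>222)&(u<245)&(v>230)&(v<247);c=np.argwhere(m).mean(0);print(m.sum(),c[::-1],onz(c[1],c[0],.103,K,T))
o=(r>150)&(b<100)&(u>385)&(u<415)&(v>240)&(v<270);c=np.argwhere(o).mean(0);print("win",o.sum(),onz(c[1],c[0],.08,K,T))
cv2.imwrite("pics/z0.png",cv2.resize(p[180:300,190:300],None,fx=5,fy=5))
E
```

```text
depth rail: ang 8.14057 tilt deg 0.213332182290713 z at grip 0.23215330423993563 expect 0.23127915437060378 s -0.047106494892254804 0.056020093795130704
edge rail ang 8.276091 width 0.016163650568156183 window off rail line -0.0001253168086524801 tcp off -0.0002474242927751626
dot px 17 [408.05882353 203.23529412] on z [0.65667241 0.18685056 0.23727915] depth [0.66003611 0.18652125 0.23905227]
14 [232.42857143 235.21428571] [ 0.67378733 -0.24942068  0.103     ]
win 62 [0.65818612 0.18731819 0.08      ]
```

View pics/z0.png

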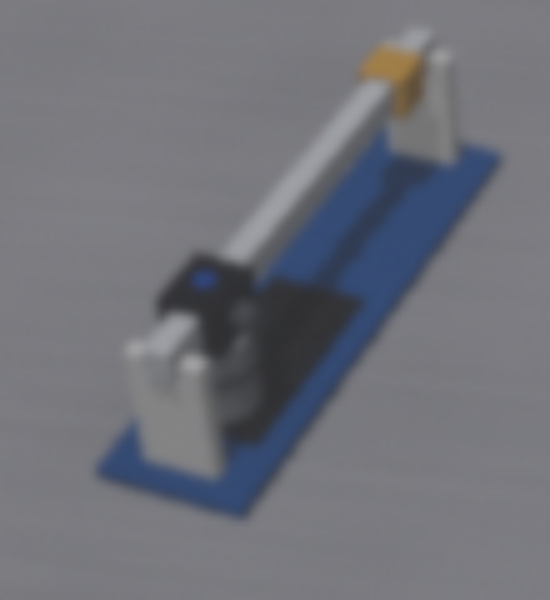

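>>> apply_moves(increments=[10,0,0.5,15,0.9,10,0,0.3,15,0,10,0,0,12,0])

```text
t: 8.2
eef_pos: [0.5978, 0.1741, 0.1573]
tool_rot: [0.008, -0.057, 0.998, 0.005]
contact_force: [1.4, -0.1, -4.5]
gripper_width: 0.177
```

```bash
python3 - <<'E'
from h import *
o,M=st([.5965,.1805,.156])
for n in("scene","wrist"):
    p,d=read_camera(n); cv2.imwrite(f"pics/{n}6.png",p); np.savez(f"pics/{n}6.npz",d=d,q=o["tool_rot"],e=o["eef_pos"])
p=cv2.imread("pics/scene6.png");cv2.imwrite("pics/s6z.png",cv2.resize(p[150:310,320:480],None,fx=3.7,fy=3.7,interpolation=cv2.INTER_CUBIC))
st([.5965,.1805,.156])
E
python3 meas.py 6
```

```text
t 8.2 pos [0.5978 0.1741 0.1573] toolx -173.46 zaxis [ 0.0153  0.0103 -0.9998] F [ 1.4 -0.1 -4.5] T [-0.02  0.05  0.03] w 0.177
need tool mm [0.6 6.5 1.3]
t 8.3 pos [0.5967 0.174  0.1564] toolx -173.44 zaxis [ 0.0125  0.0093 -0.9999] F [-1.1 -0.6 -5.2] T [-0.11  0.09  0.01] w 0.174
need tool mm [-0.6  6.5  0.4]
depth rail: ang 6.591117 tilt deg 0.17634616250261442 z at grip 0.1880900866501786 expect 0.18725603757587564 s -0.04737694704844889 0.05624272853810934
edge rail ang 6.515703 width 0.0162824355366663 window off rail line 0.0073020248607878245 tcp off 5.42607362853667e-06
dot px 17 [402.88235294 218.41176471] on z [0.65833813 0.18038532 0.19325604] depth [0.66253538 0.18032905 0.19511651]
```

View pics/s6z.png

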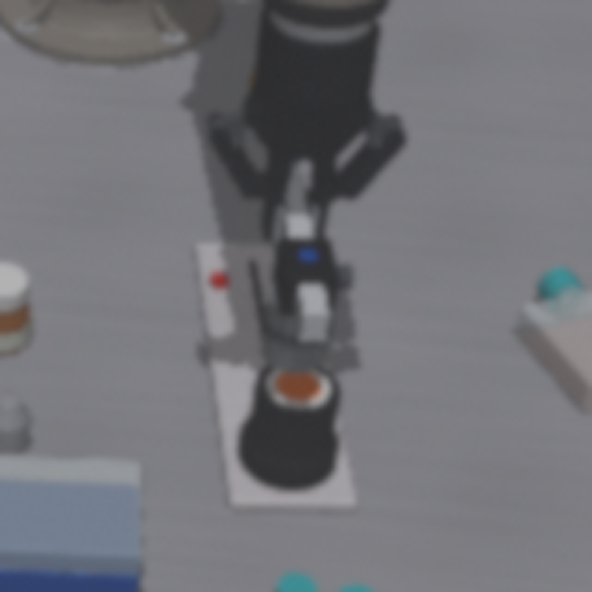

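>>> apply_moves(increments=[10,-0.5,6.5,0.5,-0.6])

```text
t: 8.43
eef_pos: [0.5968, 0.18, 0.156]
tool_rot: [0.007, -0.062, 0.998, 0.004]
contact_force: [0.3, 0.9, -5.5]
gripper_width: 0.183
```

```bash
python3 - <<'E'
from h import *
st([.5965,.1805,.156])
for n in("scene","wrist"):
    o=get_obs(); p,d=read_camera(n); cv2.imwrite(f"pics/{n}7.png",p); np.savez(f"pics/{n}7.npz",d=d,q=o["tool_rot"],e=o["eef_pos"])
o,M=st([.5965,.1805,.156]); print(o["joint_vel"].round(3))
E
python3 meas.py 7
```

```text
t 8.425 pos [0.5968 0.18   0.156 ] toolx -172.88 zaxis [ 0.0128  0.0089 -0.9999] F [ 0.3  0.9 -5.5] T [ 0.03  0.03 -0.04] w 0.183
need tool mm [ 0.3  0.5 -0. ]
t 8.525 pos [0.5963 0.1821 0.156 ] toolx -172.73 zaxis [ 0.0125  0.0102 -0.9999] F [-1.  -0.1 -5.2] T [0.04 0.01 0.06] w 0.174
need tool mm [ 0.  -1.6 -0. ]
[ 0.001 -0.007  0.007 -0.001  0.005 -0.001  0.002]
depth rail: ang 7.3075676 tilt deg 0.09507406120145472 z at grip 0.18659900566174192 expect 0.18570319276668604 s -0.04713978198519685 0.055986682117352
edge rail ang 7.0027413 width 0.016220683382998168 window off rail line -0.0009423035602864863 tcp off 0.0003091710925255244
dot px 13 [405.69230769 219.        ] on z [0.65800104 0.18722022 0.19196798] depth [0.66052902 0.18749287 0.19393231]
```

>>> apply_moves(increments=[10,0,-1.3,0,0])

```text
t: 8.65
eef_pos: [0.5968, 0.1813, 0.1564]
tool_rot: [0.007, -0.064, 0.998, 0.005]
contact_force: [0.2, -0.3, -5.0]
gripper_width: 0.177
```

```bash
python3 - <<'E'
from h import *
st([.5965,.1805,.156])
for n in("top","scene","wrist"):
    o=get_obs(); p,d=read_camera(n); cv2.imwrite(f"pics/{n}8.png",p); np.savez(f"pics/{n}8.npz",d=d,q=o["tool_rot"],e=o["eef_pos"])
o,M=st([.5965,.1805,.156]); print(o["joint_vel"].round(3))
p=cv2.imread("pics/scene8.png");cv2.imwrite("pics/s8z.png",cv2.resize(p[150:310,320:480],None,fx=3.7,fy=3.7,interpolation=cv2.INTER_CUBIC))
E
python3 meas.py 8
```

```text
t 8.65 pos [0.5968 0.1813 0.1564] toolx -172.69 zaxis [ 0.0132  0.0106 -0.9999] F [ 0.2 -0.3 -5. ] T [-0.05 -0.   -0.02] w 0.177
need tool mm [ 0.4 -0.7  0.4]
t 8.8 pos [0.5967 0.1807 0.1563] toolx -172.73 zaxis [ 0.0131  0.0104 -0.9999] F [-0.1  0.2 -5.1] T [-0.02  0.04 -0.04] w 0.179
need tool mm [ 0.3 -0.2  0.3]
[ 0.004  0.     0.001 -0.001 -0.001  0.    -0.002]
depth rail: ang 7.32977 tilt deg 0.17711504761765637 z at grip 0.18728278488538122 expect 0.1863764517915772 s -0.04715660124838112 0.05577613558914759
edge rail ang 7.311075 width 0.016243526697161365 window off rail line -0.00046996719118154597 tcp off -6.08364098549637e-05
dot px 16 [406.0625 218.6875] on z [0.6572149  0.18805    0.19240711] depth [0.66010414 0.18735115 0.19465661]
```

View pics/s8z.png

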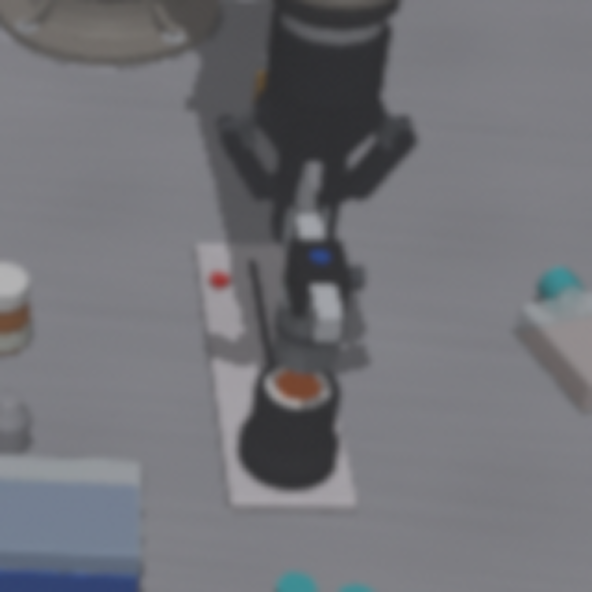

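```bash
python3 - <<'E'
from station import *
print(hand_in())
E
```

```text
the job is handed in; nothing more can be done
None
```

I gripped the rail 62 mm short of the lens axis, at its balance point for a measured L of about 0.108 m. I lifted it straight out of the cradle, carried it over the checker and handed the job in still holding it, at about 8.8 s.

Last checks before handing in:
- **Position:** the lens was within about 1 mm of the window centre by the arm's pose and the scene camera.
- **Height:** the lens face was about 30 mm above the window, worked out from the arm's pose. The depth image agreed on the rail's height.
- **Alignment:** the rail was at 7.3° against the base's 7.2–7.3°.
- **Level and load:** the tilt was about 0.2°. The load read about 5.1 N, the carrier's weight, with almost no moment. The arm was still.

Two readings disagreed slightly:
- **Starting rail angle:** the top camera read −12.3° and the wrist camera −12.9°. I used the wrist camera.
- **Lens position:** in the last view, the scene camera's depth put the lens about 3 mm further out in x than its pixel ray did. I relied on the pixel ray and the arm's pose.

One descent drifted about 5 mm sideways above the checker. The lens face was still about 31 mm above the window then, and I corrected the drift before the final checks. In the camera views the other things stayed where they were.

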